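# Unlatch the florist's long tool case by its pop-out T-handle

### The arm

A 6-joint arm with a two-finger parallel gripper is mounted at the origin on the work surface. World frame = base frame: x ahead of the robot, y to its left, z up, the work surface at z = 0. Lengths are in m, angles in rad, forces in N, time in s.
With the tool pointing down it reaches from about 0.25 to 0.85 m from the base axis. Payload 12.5 kg.
Tool frame: the origin (TCP) lies midway between the tips of the shut fingers; the grasp point (between the pads) lies 19 mm behind it; z points along the fingers, y is the line along which they close (so a half turn about z gives the same grasp; the last joint's range is limited). The gripper opens to 93 mm and grips with 3 to 60 N. Pads are 15 mm wide; open, the fingers measure 128 mm over their backs; the gripper's body (75 mm by 188 mm) begins 65 mm behind the grasp point.
Start: joints at [1.084, 0.351, 1.652, -0, 1.139, -0.085], TCP at [0.215, 0.506, 0.219] pointing down, gripper open.
Joint ranges: [-2.75, 2.75], [-0.79, 2.1], [0.01, 2.65], [-1.57, 4.71], [0.07, 3.14], [-2.87, 2.87]. Speed limits (rad/s): [2.22, 2.22, 2.79, 3.14, 3.14, 3.14].

### API

Orientations are given as [roll, pitch, yaw] about the fixed x, y, z axes, in that order (R = Rz(yaw) Ry(pitch) Rx(roll)).
In Python, from plant import bot, read_camera, job_done gives the robot as it stands.
- The arm moves only by the tool play_rows, never from a script. Its arguments are lists of equal length, an entry for each row: "delta_rot": the turn, a rotation vector about the tool's x, y, z in degrees, a list of three; "translation": the shift along the tool's x, y, z in cm, a list of three; "hand": the finger opening in cm, from 0 to 9.3. A call has exactly 8 rows; each row is the pose to reach, as a shift and turn from the pose commanded when the call began, along the tool's axes at that moment; what a row does not reach only later rows make up. A row lasts 1/12 s, in which the tool goes at most 41.7 mm and 7.16 degrees, less where a joint would pass 70% of its speed; a pose out of reach is approached as far as the arm can. A call with a gripper value outside its range is refused whole. The fingers move at their own pace and stop on an object; "newtons" is the grip in N (left out, the last holds). Time passes only in rows, so rows that repeat a pose let the fingers close, or fill a call up. It gives the time, the measured TCP pose, the force, the opening and the grip force at its end, in the units of the state.
- bot.get_state(): the state, without advancing time (a new reading comes with each control period).
- read_camera(name): name is "scene" or "top" or "wrist"; returns a dict with "pixels" (400x640x3 uint8, red, green, blue), "fx", "fy", "cx", "cy" (pixels), "rvec" (rotation vector, rad) and "tvec" (3), from world to camera coordinates, as OpenCV has them; the wrist camera has in their place "hand_eye" (4x4, takes a point from camera to tool coordinates, whose origin is the TCP and whose axes are the flange's). Camera axes: x right, y down, z forward; pixel columns grow to the right and rows downward; lengths in m; the calibration is good to about 2 mm. A picture is of the moment at which its call begins: read the wrist's pose just before it. There is no depth.
- job_done(): hands the job in; it is judged then, once.
The state is a dict: "t": time; "q": joint angles; "dq": joint speeds; "tau": joint torques, N m; "ee_pos": TCP position; "tool_rot": TCP orientation; "force": force on the tool from outside, world axes, zero at the start; "ft_torque": the same for the moment, N m; "finger_gap": opening from 0.0 (shut) to 1.0 (fully open); "finger_force": force on a finger pad.
Only numpy, scipy, OpenCV 4.12 (cv2) and the standard library are available. Lean on these libraries where they do the work, as an engineer would, in place of code of your own. Each camera call takes 0.05 s, during which the arm holds its last target. There are 200 camera calls.

### The job

On the dried-flower bench stand two steel cases with the same pop-out T-handle latch on the lid. On the long, oblong case push the round release button fully down so that the T-handle pops up, then turn that handle anticlockwise (seen from above) as far as it goes to unlatch the case, and let go of it, leaving it standing out and turned. Leave the square case's latch alone.

Things in the scene. Friction and masses are not known exactly. Their poses are not given: they have to be found in the camera images.
- long_case: Long case to unlatch: grey steel, 300 (x) by 170 (y) by 85 mm high, fixed to the bench. Origin: centre of its underside, on the bench; x along its length, z up. On the lid a dark latch housing, x -82 to +66 mm, 60 mm wide, top 105 mm above the bench, holds T-handle (axis at x -30, y 0) and button (x 45, y 0). A loose wooden spool, 42 mm wide and 40 high, stands on the lid near x 118, y 35 mm.
- long_case_button_top (a point): Centre of the top of the long case's release button: round, bare metal, 22 mm diameter, 10 mm proud of the housing (top 115 mm above the bench), 75 mm from the handle's axis on the bar's line (case's +x side). Presses straight down 8 mm, 1.5 N at first, 5 N fully down; frees the handle at about 5 mm (3.7 N) and springs back.
- long_case_handle (a point): Centre of the T-handle's bar, bare metal, 84 (its x) by 16 (y) by 16 mm. At the start sunk flush in the housing, along the case's x, 96 mm above the bench: cannot be gripped or turned. Freed, a spring lifts it 34 mm (to 130 mm, underside 17 mm above the housing) and holds it up with about 4 N. It then turns anticlockwise from above, 80 degrees to a stop, friction 0.08 N m, and stays put.
- square_case_handle (a point): Centre of the same kind of T-handle bar on the other case (180 by 180 by 85 mm, grey steel, fixed): not to be worked. Its button is at the same place relative to its handle, 75 mm along this point's own x.

How it is judged:
By the outcome, as a careful person would: the job done as asked, in the order asked, and still so for the second after the job is handed in, with the robot touching nothing.
It also fails if it takes over 42 s, if anything falls off the work surface, if the arm or the gripper's body presses on something with over 40 N, if the wrist force passes 120 N, or if a joint passes its speed limit or range.

## Working session

There is one attempt and no reset: what is moved stays moved. The work goes in short steps, Python scripts to look and compute and a tool call to move; the robot and the scene stay as the last step left them, time stands still between calls to the robot, and variables do not carry over. Pictures are saved under pics/ and viewed, at most 10 in all, crops included, and the job is handed in when it is done.

Besides the shell and the picture viewer there is one more tool, called after "Call:" as name(argument=value, ...) on one line, values as JSON. play_rows: Moves the arm, as the interface text tells. Its arguments: {"type":"object","properties":{"delta_rot":{"type":"array","items":{"type":"array","items":{"type":"number"}}},"translation":{"type":"array","items":{"type":"array","items":{"type":"number"}}},"hand":{"type":"array","items":{"type":"number"}},"newtons":{"type":"number"}},"required":["delta_rot","translation","hand"]}

```bash
mkdir -p pics; ls; python3 - <<'E'
from plant import bot, read_camera
import cv2,pickle
print(bot.get_state())
c={}
for n in("top","scene"):
    r=read_camera(n);c[n]=r;cv2.imwrite(f"pics/{n}0.png",r["pixels"][:,:,::-1])
    print({k:v for k,v in r.items() if k!="pixels"})
pickle.dump(c,open("c0.pkl","wb"))
E
```

```text
pics
{'t': 0.0, 'q': array([ 1.08444121e+00,  3.51228528e-01,  1.65242456e+00,  1.06564888e-05,
        1.13909808e+00, -8.46020968e-02]), 'dq': array([ 0.00011146, -0.00077183, -0.00040876, -0.00193863, -0.00094791,
       -0.00061092]), 'tau': array([ 1.64834972e-03, -4.97323179e+01, -2.85256433e+01,  6.99506211e-02,
        2.56718852e-02, -1.04944702e-04]), 'ee_pos': array([0.21488121, 0.50591219, 0.21810547]), 'tool_rot': array([-3.14043911e+00, -1.07534360e-04,  2.73983511e+00]), 'force': array([-1.19255177,  0.95653872,  0.25524683]), 'ft_torque': array([-0.04159718, -0.05853664, -0.04517095]), 'finger_force': 0.0, 'finger_gap': 1.00176132139765}
{'fx': 447.8618561016241, 'fy': 447.8618561016241, 'cx': 313.8377201619933, 'cy': 204.53661901521966, 'rvec': array([ 2.15283909, -2.19714596,  0.12604139]), 'tvec': array([-0.00971245,  0.5588891 ,  1.03859472])}
{'fx': 396.4998845821503, 'fy': 396.4998845821503, 'cx': 320.0710685248589, 'cy': 198.04289714220076, 'rvec': array([ 1.82568941,  1.44665942, -0.68343422]), 'tvec': array([-0.13367578, -0.26259175,  1.33256064])}
```

View pics/top0.png

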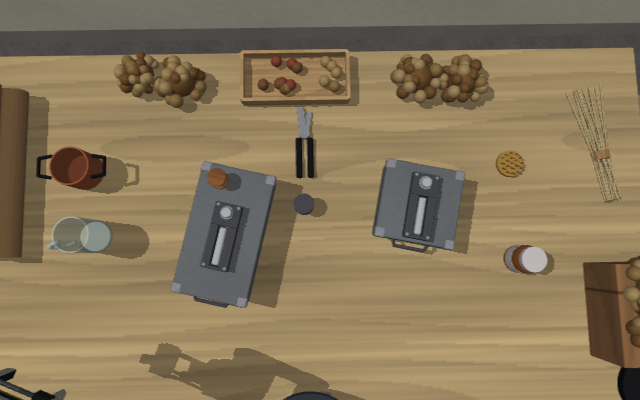

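View pics/scene0.png

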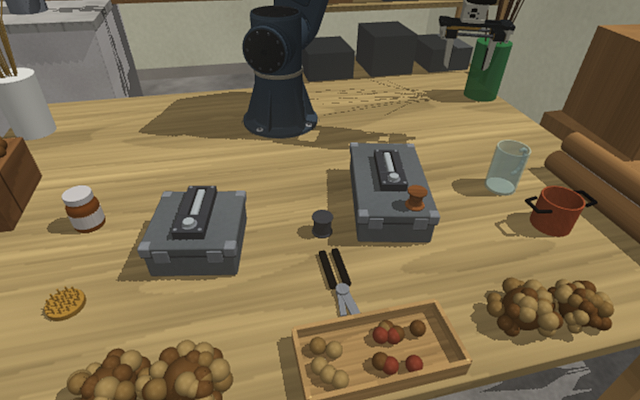

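The top view shows the long case at left, with its button at about (226,213), bar at (218,246) and spool at (217,178). The square case is at right, with its bar at (420,215).

```bash
cat > h.py <<'E'
import numpy as np,cv2
from scipy.spatial.transform import Rotation as R
def ray(r,uv,z,pose=None):
    d=np.array([(uv[0]-r["cx"])/r["fx"],(uv[1]-r["cy"])/r["fy"],1])
    if "rvec" in r:
        M=R.from_rotvec(r["rvec"]).as_matrix();o=-M.T@r["tvec"];d=M.T@d
    else:
        p,e=pose;T=R.from_euler('xyz',e).as_matrix();H=r["hand_eye"]
        o=p+T@H[:3,3];d=T@H[:3,:3]@d
    return o+d*(z-o[2])/d[2]
def blobs(img,box,thr,amin=30):
    x0,y0,x1,y1=box;g=img[y0:y1,x0:x1].min(2)
    n,l,s,c=cv2.connectedComponentsWithStats((g>thr).astype(np.uint8))
    return [(s[i,4],c[i]+[x0,y0],s[i,2:4]) for i in range(1,n) if s[i,4]>=amin]
def totool(st,w):  # world point -> tool cm
    return R.from_euler('xyz',st["tool_rot"]).inv().apply(w-st["ee_pos"])*100
E
python3 - <<'E'
from h import *;import pickle
c=pickle.load(open("c0.pkl","rb"));r=c["top"]
for a,m,s in blobs(r["pixels"],(195,195,250,285),140):print(a,m,s,ray(r,m,.115),ray(r,m,.104))
b=ray(r,(226,213),.115);h=ray(r,(218.5,246),.104);print(b,h,np.linalg.norm(b-h),np.degrees(np.arctan2(*(b-h)[1::-1])))
print(ray(r,(217,178),.125))
s=c["scene"]
for a,m,z in blobs(s["pixels"],(365,145,415,190),140,15):print(a,m,z,ray(s,m,.115),ray(s,m,.104))
E
```

```text
67 [225.08955224 211.97014925] [9 9] [0.53725001 0.17398659 0.115     ] [0.53823843 0.17601342 0.104     ]
194 [218.20618557 245.77835052] [13 37] [0.46413337 0.18889565 0.115     ] [0.46429722 0.19109062 0.104     ]
[0.53495701 0.1720086  0.115     ] [0.46380086 0.19044924 0.104     ] 0.07432533022334738 -14.528979762849207
[0.61084823 0.18963327 0.125     ]
88 [388.81818182 161.43181818] [ 9 18] [0.48382992 0.18309723 0.115     ] [0.46803235 0.190799   0.104     ]
36 [393.94444444 175.05555556] [9 5] [0.53895561 0.17357721 0.115     ] [0.52436499 0.18107055 0.104     ]
```

```bash
python3 - <<'E'
from h import *;from plant import bot
s=bot.get_state();print(totool(s,np.array([.50,.182,.218])),np.degrees(s["tool_rot"]))
E
```

```text
[-3.89042173e+01 -1.86642436e+01  3.38476911e-02] [-1.79939453e+02 -2.90226989e-03  1.56979124e+02]
```

Call:
play_rows(delta_rot=[[0,0,-2],[0,0,-5],[0,0,-9],[0,0,-9],[0,0,-9],[0,0,-9],[0,0,-9],[0,0,-9]], translation=[[-3.6,-1.7,0],[-7.2,-3.4,0],[-10.9,-5.2,0],[-14.5,-7,0],[-18,-8.6,0],[-21.6,-10.4,0],[-25,-12,0],[-28.5,-13.7,0]], hand=[0,0,0,0,0,0,0,0])

```text
t: 0.77
ee_pos: [0.4246, 0.267, 0.2185]
tool_rot: [-3.141, -0.0, 2.897]
force: [0.5, 0.0, 0.3]
finger_gap: 0.478
finger_force: 0.0
```

```bash
python3 - <<'E'
from h import *;from plant import bot
s=bot.get_state();print(s["t"],totool(s,np.array([.50,.182,.218])),np.degrees(s["tool_rot"]),s["finger_gap"])
E
```

```text
0.7667 [-9.37806668 -6.41778891  0.05210904] [-1.79993239e+02 -1.38995192e-02  1.65977561e+02] 0.47781742079115663
```

Call:
play_rows(delta_rot=[[0,0,0],[0,0,0],[0,0,0],[0,0,0],[0,0,0],[0,0,0],[0,0,0],[0,0,0]], translation=[[-3,-2,0],[-6,-4,0],[-9,-6,0],[-9.4,-6.4,0],[-9.4,-6.4,0],[-9.4,-6.4,0],[-9.4,-6.4,0],[-9.4,-6.4,0]], hand=[0,0,0,0,0,0,0,0])

```text
t: 1.43
ee_pos: [0.4987, 0.1848, 0.2186]
tool_rot: [3.142, -0.0, 2.898]
force: [0.4, -0.1, 0.6]
finger_gap: 0.006
finger_force: 0.0
```

```bash
python3 - <<'E'
from h import *;from plant import bot,read_camera;import pickle
s=bot.get_state();r=read_camera("wrist");pickle.dump((s,r),open("w1.pkl","wb"))
print(s["t"],s["ee_pos"],s["finger_gap"],r["hand_eye"],r["fx"])
cv2.imwrite("pics/w1.png",r["pixels"][:,:,::-1])
E
```

```text
1.4333 [0.49872344 0.18476653 0.21864077] 0.006369400488790464 [[ 1.34228844e-04 -9.64079679e-01 -2.65613169e-01  7.32734759e-02]
 [ 9.99999214e-01  4.60619209e-04 -1.16652680e-03  8.40516922e-04]
 [ 1.24697131e-03 -2.65612803e-01  9.64078982e-01 -1.65205187e-01]
 [ 0.00000000e+00  0.00000000e+00  0.00000000e+00  1.00000000e+00]] 310.9594954415783
```

View pics/w1.png

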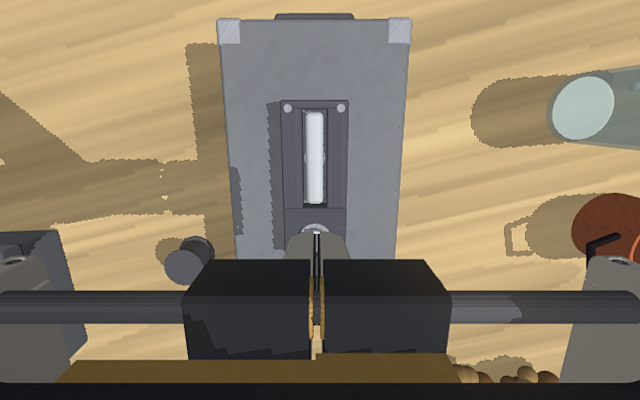

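The wrist view shows the bar, vertical at about (314,158). The button's edge shows at (315,228) just behind the shut fingers.

```bash
python3 - <<'E'
from h import *;import pickle
s,r=pickle.load(open("w1.pkl","rb"));P=(s["ee_pos"],s["tool_rot"])
g=r["pixels"][100:212,295:335].min(2)>150
n,l,st,c=cv2.connectedComponentsWithStats(g.astype(np.uint8));i=1+st[1:,4].argmax()
y,x=np.where(l==i);print(st[i])
e1,e2=[ray(r,(np.mean(x[y==k])+295,k+100),.104,P) for k in(y.min()+3,y.max()-3)]
a=ray(r,(x.mean()+295,y.min()+100),.104,P);b=ray(r,(x.mean()+295,y.max()+101),.104,P)
h=(a+b)/2;d=e2-e1;yaw=np.arctan2(d[1],d[0]);u=np.array([np.cos(yaw),np.sin(yaw),0])
print(h,np.linalg.norm(b-a),np.degrees(yaw))
B=h+u*.075;B[2]=.115;print("button",B,totool(s,B))
E
```

```text
[  11   13   17   91 1422]
[0.46684335 0.19163331 0.104     ] 0.0822155945159451 -13.33331592742733
button [0.53982172 0.17433714 0.115     ] [-4.24253388 -0.02254235 10.36305488]
```

Call:
play_rows(delta_rot=[[0,0,0],[0,0,0],[0,0,0],[0,0,0],[0,0,0],[0,0,0],[0,0,0],[0,0,0]], translation=[[-3,0,2],[-4.1,0,5],[-4.1,0,8],[-4.1,0,9.5],[-4.1,0,10],[-4.1,0,10.4],[-4.1,0,10.7],[-4.1,0,10.8]], hand=[0,0,0,0,0,0,0,0])

```text
t: 2.15
ee_pos: [0.539, 0.1744, 0.1118]
tool_rot: [3.141, 0.0, 2.897]
force: [-5.6, -1.3, 6.8]
finger_gap: 0.005
finger_force: 3.4
```

Call:
play_rows(delta_rot=[[0,0,0],[0,0,0],[0,0,0],[0,0,0],[0,0,0],[0,0,0],[0,0,0],[0,0,0]], translation=[[0,0,0.1],[0,0,0.2],[0,0,0.2],[0,0,0.2],[0,0,0.2],[0,0,0.2],[0,0,0.2],[0,0,0.2]], hand=[0,0,0,0,0,0,0,0])

```text
t: 2.82
ee_pos: [0.5397, 0.1742, 0.109]
tool_rot: [3.141, 0.001, 2.897]
force: [-0.9, 2.4, 3.4]
finger_gap: 0.007
finger_force: 2.0
```

```bash
python3 - <<'E'
from h import *;from plant import bot,read_camera
s=bot.get_state();print(s["force"],s["ft_torque"])
r=read_camera("wrist");a=r["pixels"][:,:,::-1]
t=read_camera("scene")["pixels"][110:250,330:450,::-1]
o=np.hstack([cv2.resize(a[60:360,160:480],(427,400)),cv2.resize(t,(343,400),interpolation=2)])
cv2.imwrite("pics/p1.png",o)
E
```

```text
[-0.94980409  2.39328879  3.3940549 ] [0.57651745 0.21160717 0.01298804]
```

View pics/p1.png

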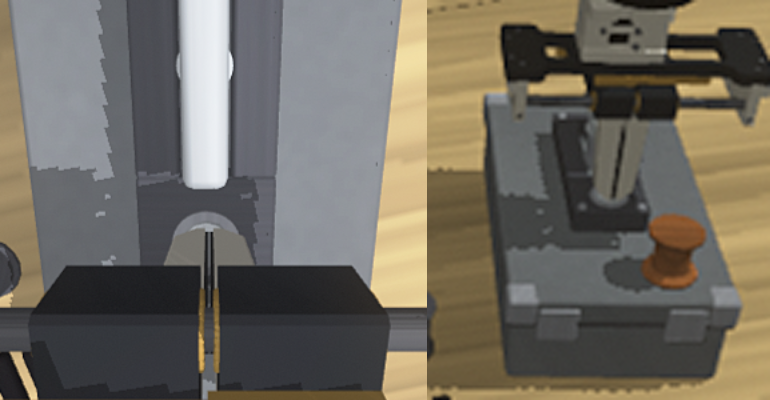

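The fingers are on the button and the bar has popped up, with its hub visible beneath it at (205,68). I'll press to the bottom of the button's travel, then lift.

Call:
play_rows(delta_rot=[[0,0,0],[0,0,0],[0,0,0],[0,0,0],[0,0,0],[0,0,0],[0,0,0],[0,0,0]], translation=[[0,0,0.1],[0,0,0.2],[0,0,0.25],[0,0,0.3],[0,0,0.3],[0,0,0.3],[0,0,0.3],[0,0,0.3]], hand=[0,0,0,0,0,0,0,0])

```text
t: 3.58
ee_pos: [0.5397, 0.1741, 0.1071]
tool_rot: [3.141, 0.001, 2.897]
force: [-6.1, 2.1, 19.6]
finger_gap: 0.003
finger_force: 9.9
```

Bottomed out at about 20 N. Next I lift and go above the handle.

Call:
play_rows(delta_rot=[[0,0,0],[0,0,0],[0,0,0],[0,0,0],[0,0,0],[0,0,0],[0,0,0],[0,0,0]], translation=[[0,0,-3],[0,0,-7],[2,0,-9],[5,0,-9],[7.5,0,-9],[7.5,0,-9],[7.5,0,-9],[7.5,0,-9]], hand=[0,0,0,5,5,5,5,5])

```text
t: 4.25
ee_pos: [0.467, 0.1918, 0.1955]
tool_rot: [-3.141, 0.0, 2.897]
force: [0.9, 0.5, -0.2]
finger_gap: 0.315
finger_force: 0.0
```

```bash
python3 - <<'E'
from h import *;from plant import bot,read_camera;import pickle
s=bot.get_state();r=read_camera("wrist");c={"s":s,"w":r,"top":read_camera("top"),"scene":read_camera("scene")};pickle.dump(c,open("c2.pkl","wb"))
print(s["ee_pos"],s["finger_gap"],s["force"])
a=r["pixels"][:,:,::-1];t=c["scene"]["pixels"][110:250,330:450,::-1]
cv2.imwrite("pics/p2.png",np.hstack([cv2.resize(a[60:360,160:480],(427,400)),cv2.resize(t,(343,400),interpolation=2)]))
E
```

```text
[0.46703088 0.19175531 0.1954598 ] 0.31496932951320855 [ 0.9190397   0.52163894 -0.20729788]
```

View pics/p2.png

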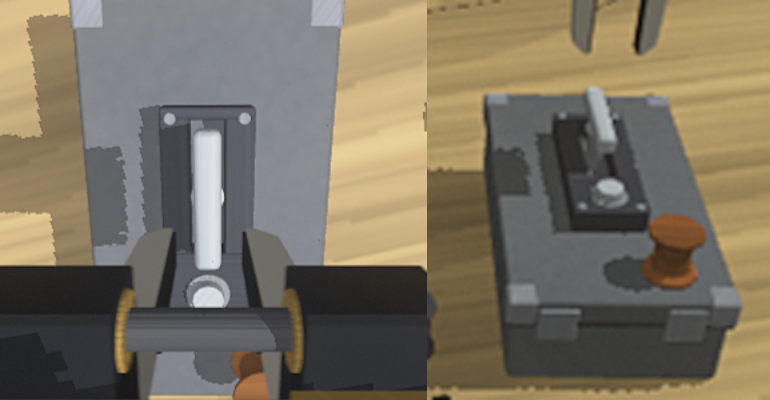

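The handle stands up and the button has sprung back. In the crop the bar runs (207,128)–(207,270), which is full-image u≈315, v≈156–262.

```bash
python3 - <<'E'
from h import *;import pickle
c=pickle.load(open("c2.pkl","rb"));s=c["s"];P=(s["ee_pos"],s["tool_rot"])
a,b=[ray(c["w"],(315.2,v),.138,P) for v in(156,262)];print(a,b,np.linalg.norm(a-b),(a+b)/2,totool(s,(a+b)/2))
for n,box,z in(("top",(195,215,245,290),.138),):
  for A,m,S in blobs(c[n]["pixels"],box,140):print(n,A,m,S,ray(c[n],m,z))
E
```

```text
[0.42435304 0.20218744 0.138     ] [0.50515994 0.18194901 0.138     ] 0.08330275466602495 [0.46475649 0.19206822 0.138     ] [ 0.23001085 -0.02242518  5.74591953]
```

Call:
play_rows(delta_rot=[[0,0,0],[0,0,0],[0,0,0],[0,0,0],[0,0,0],[0,0,0],[0,0,0],[0,0,0]], translation=[[0.15,0,2],[0.15,0,4.5],[0.15,0,6.5],[0.15,0,7.8],[0.15,0,8],[0.15,0,8],[0.15,0,8],[0.15,0,8]], hand=[5,5,5,5,5,1,1,1], newtons=25)

```text
t: 5.07
ee_pos: [0.4657, 0.1925, 0.1165]
tool_rot: [3.141, 0.001, 2.897]
force: [-0.1, 0.1, -0.3]
finger_gap: 0.374
finger_force: 0.0
```

Call:
play_rows(delta_rot=[[0,0,0],[0,0,0],[0,0,0],[0,0,0],[0,0,0],[0,0,0],[0,0,0],[0,0,0]], translation=[[0,0,0],[0,0,0],[0,0,0],[0,0,0],[0,0,0],[0,0,0],[0,0,0],[0,0,0]], hand=[1,1,1,1,1,1,1,1])

```text
t: 5.73
ee_pos: [0.4649, 0.1913, 0.116]
tool_rot: [-3.14, 0.0, 2.897]
force: [-0.8, -9.6, 4.3]
finger_gap: 0.171
finger_force: 25.0
```

Gripped at 16 mm. Now turning.

Call:
play_rows(delta_rot=[[0,0,-5],[0,0,-10],[0,0,-15],[0,0,-20],[0,0,-25],[0,0,-30],[0,0,-35],[0,0,-40]], translation=[[0,0,0],[0,0,0],[0,0,0],[0,0,0],[0,0,0],[0,0,0],[0,0,0],[0,0,0]], hand=[1,1,1,1,1,1,1,1])

```text
t: 6.4
ee_pos: [0.465, 0.1907, 0.1159]
tool_rot: [-3.139, -0.002, -2.683]
force: [-0.5, -13.2, 3.2]
finger_gap: 0.17
finger_force: 25.0
```

Call:
play_rows(delta_rot=[[0,0,-5],[0,0,-10],[0,0,-15],[0,0,-20],[0,0,-25],[0,0,-30],[0,0,-34],[0,0,-36]], translation=[[0,0,0],[0,0,0],[0,0,0],[0,0,0],[0,0,0],[0,0,0],[0,0,0],[0,0,0]], hand=[1,1,1,1,1,1,1,1])

```text
t: 7.07
ee_pos: [0.4654, 0.1904, 0.116]
tool_rot: [-3.14, -0.003, -2.055]
force: [2.1, -16.8, 4.0]
finger_gap: 0.171
finger_force: 25.0
```

```bash
python3 - <<'E'
from h import *;from plant import bot
s=bot.get_state();print(np.degrees(s["tool_rot"]),s["force"],s["ft_torque"],s["ee_pos"],s["q"][5])
E
```

```text
[-1.79893836e+02 -1.60461315e-01 -1.17760663e+02] [  2.11662469 -16.84890428   3.9925743 ] [-2.74598636 -0.30715523 -0.11301836] [0.46536535 0.19042298 0.1160077 ] -2.35669510428654
```

Call:
play_rows(delta_rot=[[0,0,-2],[0,0,-3],[0,0,-4],[0,0,-5],[0,0,-6],[0,0,-7],[0,0,-7],[0,0,-7]], translation=[[0,0,0],[0,0,0],[0,0,0],[0,0,0],[0,0,0],[0,0,0],[0,0,0],[0,0,0]], hand=[1,1,1,1,1,1,1,1])

```text
t: 7.73
ee_pos: [0.4654, 0.1904, 0.116]
tool_rot: [-3.14, -0.003, -1.938]
force: [2.0, -16.3, 5.1]
finger_gap: 0.171
finger_force: 25.5
```

```bash
python3 - <<'E'
from h import *;from plant import bot
s=bot.get_state();print(np.degrees(s["tool_rot"]),s["force"],s["ft_torque"],s["ee_pos"],s["q"][5])
E
```

```text
[-1.79915891e+02 -1.60598556e-01 -1.11034685e+02] [  2.04905252 -16.33690936   5.0711727 ] [-2.81683316 -0.31598014 -0.51015847] [0.46540633 0.19041277 0.11602358] -2.4743807542302316
```

The resisting torque rose from 0.11 to 0.51 N m, so the handle is against its stop. I'll open a little and lift straight off.

Call:
play_rows(delta_rot=[[0,0,0],[0,0,0],[0,0,0],[0,0,0],[0,0,0],[0,0,0],[0,0,0],[0,0,0]], translation=[[0,0,0],[0,0,0],[0,0,0],[0,0,0],[0,0,0],[0,0,-1],[0,0,-3],[0,0,-6]], hand=[4,4,4,4,4,4,4,4])

```text
t: 8.4
ee_pos: [0.4639, 0.1921, 0.1753]
tool_rot: [3.139, -0.002, -1.938]
force: [0.4, 0.2, 0.2]
finger_gap: 0.428
finger_force: 0.0
```

Call:
play_rows(delta_rot=[[0,0,0],[0,0,0],[0,0,0],[0,0,0],[0,0,0],[0,0,0],[0,0,0],[0,0,0]], translation=[[0,0,-3],[0,0,-6],[0,0,-9],[0,0,-9],[0,0,-9],[0,0,-9],[0,0,-9],[0,0,-9]], hand=[4,4,4,4,4,4,4,4])

```text
t: 9.07
ee_pos: [0.4646, 0.1923, 0.2647]
tool_rot: [3.14, -0.001, -1.938]
force: [-0.0, 0.2, -0.3]
finger_gap: 0.429
finger_force: 0.0
```

```bash
python3 - <<'E'
from h import *;from plant import bot,read_camera
s=bot.get_state();r=read_camera("wrist");print(s["t"],s["ee_pos"],s["force"])
a=r["pixels"][:,:,::-1];t=read_camera("scene")["pixels"][110:250,330:450,::-1]
cv2.imwrite("pics/p3.png",np.hstack([cv2.resize(a[60:360,160:480],(427,400)),cv2.resize(t,(343,400),interpolation=2)]))
P=(s["ee_pos"],s["tool_rot"])
g=(r["pixels"][60:300,200:420].min(2)>150).astype(np.uint8);n,l,st,c=cv2.connectedComponentsWithStats(g)
for i in range(1,n):
  if st[i,4]>400:
    y,x=np.where(l==i);p,q=[ray(r,(x[y==k].mean()+200,k+60),.138,P) for k in(y.min()+4,y.max()-4)]
    d=q-p;print(st[i],np.degrees(np.arctan2(d[1],d[0])),np.linalg.norm(d))
E
```

```text
9.0667 [0.46457447 0.19225849 0.26466445] [-0.02295764  0.23484481 -0.34308701]
[ 106   89   19   83 1243] 66.64257180743769 0.07360295750502345
[ 32 123  28  24 442] 72.00621220206096 0.01502604446318473
[123 188  26  42 422] 88.03376098920651 0.03995494943210226
```

View pics/p3.png

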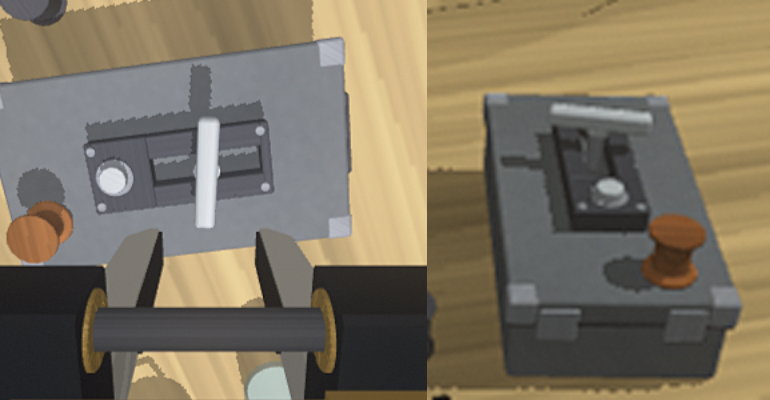

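The handle stands out with its bar at 66.6°, which is 80° from the start angle of -13.3°. The spool hasn't moved and the gripper is clear.

```bash
python3 -c "
from plant import job_done
print(job_done())"
```

```text
the job is handed in; nothing more can be done
None
```

The long case is unlatched: I pressed its button fully down, turned the popped-up handle 80° anticlockwise to its stop and let go, leaving the square case untouched; the job was handed in at about 9 s.

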